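# Clear the tumbler and close the mirrored cabinet

### The job

The mirrored cabinet door cannot be closed because the steel tumbler stands in its way. Lift the tumbler clear without knocking the door or cabinet with it, set it down upright on the middle of the round cork coaster on the ceramic shelf and let go of it, then swing the door gently and fully shut. Do not drop the tumbler, do not slam the door, and leave the denture cup, tablet tube, brush and tweezers as they are.

Things in the scene. Friction and masses are not known exactly. Their poses are not given: they have to be found in the camera images.
- tumbler: open stainless steel tumbler, slightly tapered: 56 mm diameter at the foot, 62 mm at the rim, 105 mm tall, 3 mm wall, about 0.16 kg. It starts upright on the counter in the path of the cabinet door. Origin: centre of its underside; z is up through the mouth
- coaster_top (a point): centre of the top face of a fixed round cork coaster, 92 mm diameter and 4 mm thick, on the ceramic shelf (its top is 24 mm above the counter). It lies at one of the three places of the row on the shelf
- shelf: fixed white ceramic slab on the counter, 200 (x) x 370 (y) x 20 mm high. Origin: centre of its underside. Three standing places at its x = -35 mm, y = -120, 0 and 120 mm hold the coaster, the denture cup and the tablet tube in any order; brush and tweezers lie along its +x side
- cabinet: fixed small white corner cabinet standing on the counter, 240 mm high, 260 mm wide at the open front, its back tapering to a corner 200 mm behind the front. Origin: centre of the lower front edge, on the counter; its x points into the cabinet (the front faces -x), y along the front, z up
- door (a joint): angle (rad) of the cabinet's mirrored door: 0 = fully shut, grows as it opens, up to 1.95. Damped soft-close hinge: stays where it is left, does not pull itself shut. Vertical axis at the cabinet's -y front edge; shut, the panel runs from there along the cabinet's +y; at 1.57 it stands out along the cabinet's -x, mirror face looking to the cabinet's -y
- door_hinge (a point): point on the door's hinge axis, at the height of the door's top edge (233 mm above the counter). The door panel is 252 mm wide, 225 mm tall, 12 mm thick, 0.8 kg; its inner face lies on the axis, its outer mirror face 12 mm outward of it
- door_edge (a point): top corner of the door's free edge, on the mirror face, 252 mm from the hinge axis; moves with the door. A small steel knob sticks out 20 mm from the mirror face, 22 mm in from the free edge, 98 mm above the counter
- denture_cup: bystander: upright white plastic denture cup with grey flat lid and a small lid grip, 74 mm diameter, 87 mm tall, on the shelf; origin centre of its underside
- tablet_tube: bystander: upright aluminium tablet tube with white flip cap, 31 mm diameter, 99 mm tall, on the shelf; origin centre of its underside
- brush: bystander: blue plastic denture brush lying on the shelf, 160 x 14 x 20 mm; origin centre of its underside, x along it
- tweezers: bystander: chrome tweezers lying on the shelf, 90 x 14 x 5 mm; origin centre of the underside, x along them
Mind the look-alikes: they are no part of the job. Leave any purple or yellow look-alike of the tumbler alone.

How it is judged:
By the outcome, as a careful person would: the job done as asked, in the order asked, and still so for the second after the job is handed in, with the robot touching nothing.
It also fails if it takes over 64 s, if anything falls off the work surface, if the arm or the gripper's body presses on something with over 40 N, if the wrist force passes 120 N, or if a joint passes its speed limit or range.

### The arm

A 6-joint arm with a two-finger parallel gripper is mounted at the origin on the work surface. World frame = base frame: x ahead of the robot, y to its left, z up, the work surface at z = 0. Lengths are in m, angles in rad, forces in N, time in s.
With the tool pointing down it reaches from about 0.35 to 0.775 m from the base axis. Payload 7.3 kg.
Tool frame: the origin (TCP) lies midway between the tips of the shut fingers; the grasp point (between the pads) lies 19 mm behind it (tcp_to_grasp is the distance from the TCP to the grasp point, in m); z points along the fingers, y is the line along which they close (so a half turn about z gives the same grasp; the last joint's range is limited). The gripper opens to 92 mm and grips with 3 to 60 N. Pads are 19 mm wide; open, the fingers measure 130 mm over their backs; the gripper's body (75 mm by 190 mm) begins 47 mm behind the grasp point.
Start: joints at [-1.436, 0.342, 1.524, -0, 1.275, -0.146], TCP at [0.146, -0.504, 0.227] pointing down, gripper open.
Joint ranges: [-2.53, 2.53], [-0.77, 2.02], [0.04, 2.7], [-1, 4.14], [0.28, 2.66], [-3.11, 3.11]. Speed limits (rad/s): [2.57, 2.57, 3.14, 3.14, 3.14, 3.14].

### API

Orientations are given as [roll, pitch, yaw] about the fixed x, y, z axes, in that order (R = Rz(yaw) Ry(pitch) Rx(roll)).
In Python, from cell import observe, read_camera, calibration, hand_in, tcp_to_grasp gives the robot as it stands.
- The arm moves only by the tool send_rows, never from a script. Its argument "targets" is a list of rows, each a list of 5 numbers: the opening, from 0 (shut) to 1 (fully open), then the shift along the world's x, y, z in m, then the turn about the world's z in rad. A call has 1 to 5 rows; each row shifts and turns the commanded pose from where the row before left it; what a row does not reach is not made up. A row lasts 1/10 s, in which the tool goes at most 50 mm and 8.59 degrees, less where a joint would pass 70% of its speed; a pose out of reach is approached as far as the arm can. A call is refused whole if a number of a shift passes 0.05 or a number of a turn 0.15, either way. A call with a gripper value outside its range is refused whole. The fingers move at their own pace and stop on an object; "grip_force" is the grip in N (left out, the last holds). Time passes only in rows, so rows that do not move let the fingers close. It gives the time, the measured TCP pose, the force, the opening and the grip force at its end, in the units of the state.
- observe(): the state, without advancing time (a new reading comes with each control period).
- read_camera(name): name is "scene" or "top" or "wrist"; returns (picture, depth): 420x560x3 uint8, red, green, blue; 420x560 float32, m along the optical axis (not along the pixel's ray), 0 where there is no reading.
- calibration(name): a dict with "intrinsics" (3x3 intrinsics, pixels), "world_to_cam" (4x4, takes a point from world to camera coordinates); the wrist camera has in their place "hand_eye" (4x4, takes a point from camera to tool coordinates, whose origin is the TCP and whose axes are the flange's). Camera axes: x right, y up, looking along -z (the intrinsics and any distortion apply to the point x, -y, -z); pixel columns grow to the right and rows downward; lengths in m; the calibration is good to about 2 mm. The wrist camera is an equidistant fisheye: a pixel r from the principal point sees the ray r / f radians off the axis. A picture is of the moment at which its call begins: read the wrist's pose just before it. calibration takes no time and is no camera call.
- hand_in(): hands the job in; it is judged then, once.
The state is a dict: "time": time; "qpos": joint angles; "qvel": joint speeds; "joint_efforts": joint torques, N m; "tool_pos": TCP position; "tool_rot": TCP orientation; "contact_force": force on the tool from outside, world axes, zero at the start; "torque": the same for the moment, N m; "opening": finger opening in m; "grip_force": force on a finger pad.
Only numpy, scipy, OpenCV 4.12 (cv2) and the standard library are available. Lean on these libraries where they do the work, as an engineer would, in place of code of your own. Each camera call takes 0.05 s, during which the arm holds its last target. There are 200 camera calls.

## Working session

There is one attempt and no reset: what is moved stays moved. The work goes in short steps, Python scripts to look and compute and a tool call to move; the robot and the scene stay as the last step left them, time stands still between calls to the robot, and variables do not carry over. Pictures are saved under pics/ and viewed, at most 10 in all, crops included, and the job is handed in when it is done.

Besides the shell and the picture viewer there is one more tool, called after "Emit:" as name(argument=value, ...), one argument or row to a line, values as JSON. send_rows: Moves the arm, as the interface text tells. Its arguments: {"type":"object","properties":{"targets":{"type":"array","items":{"type":"array","items":{"type":"number"}}},"grip_force":{"type":"number"}},"required":["targets"]}

```bash
mkdir -p pics; cat > h.py <<'E'
import numpy as np, cv2
from cell import observe, read_camera, calibration, hand_in, tcp_to_grasp
def snap(n):
    im,d=read_camera(n); cv2.imwrite(f'pics/{n}_{observe()["time"]:.2f}.png',im[:,:,::-1]); np.savez(f'{n}.npz',im=im,d=d); return im,d
def cloud(n,d):
    c=calibration(n); K=np.array(c["intrinsics"]); T=np.linalg.inv(np.array(c["world_to_cam"]))
    v,u=np.mgrid[:d.shape[0],:d.shape[1]]
    P=np.stack([(u-K[0,2])/K[0,0]*d,-(v-K[1,2])/K[1,1]*d,-d],-1)
    W=P@T[:3,:3].T+T[:3,3]; W[d==0]=np.nan; return W
E
python3 - <<'E'
from h import *
for n in("scene","top"):
    im,d=snap(n); c=calibration(n); print(n,c)
print(observe(), tcp_to_grasp)
E
ls pics
```

```text
scene {'intrinsics': array([[402.02949689,   0.        , 279.09712374],
       [  0.        , 402.02949689, 205.79046328],
       [  0.        ,   0.        ,   1.        ]]), 'world_to_cam': array([[ 0.86079235,  0.50881011, -0.01219874, -0.59074745],
       [-0.43156596,  0.74239841,  0.51244066,  0.16261023],
       [ 0.26979131, -0.43584043,  0.85863599, -1.296049  ],
       [ 0.        ,  0.        ,  0.        ,  1.        ]])}
top {'intrinsics': array([[514.22736597,   0.        , 273.18616979],
       [  0.        , 514.22736597, 211.69881488],
       [  0.        ,   0.        ,   1.        ]]), 'world_to_cam': array([[-0.02336234, -0.99959696,  0.01612825,  0.04148497],
       [ 0.99487753, -0.02165889,  0.09873999, -0.65151397],
       [-0.09835088,  0.01835243,  0.99498256, -1.13454788],
       [ 0.        ,  0.        ,  0.        ,  1.        ]])}
{'time': 0.1, 'qpos': array([-1.43601951e+00,  3.42641714e-01,  1.52491147e+00,  1.22377236e-05,
        1.27539417e+00, -1.45978310e-01]), 'qvel': array([-0.00066965,  0.00015092, -0.00398853,  0.0001794 , -0.00109128,
       -0.00208664]), 'joint_efforts': array([ 1.77812974e-03, -4.32003558e+01, -2.44694853e+01,  7.19103031e-02,
        5.26375172e-02, -4.35712275e-05]), 'tool_pos': array([ 0.14545521, -0.50407705,  0.22612384]), 'tool_rot': array([-3.14025407e+00, -2.08633235e-04,  2.80751415e-01]), 'contact_force': array([-0.53181782,  0.26243346, -0.14403845]), 'torque': array([0.00168078, 0.0129535 , 0.00789355]), 'grip_force': 0.0, 'opening': 0.09191273152998813} 0.0188
scene_0.05.png
top_0.10.png
```

View pics/scene_0.05.png

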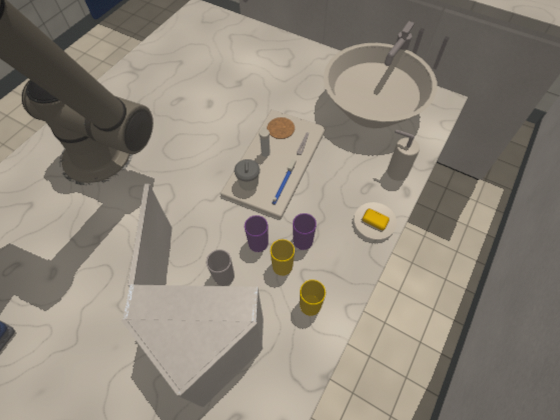

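View pics/top_0.10.png

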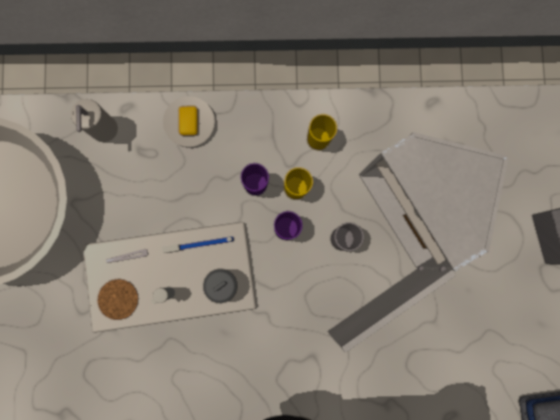

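The scene view shows the steel tumbler at (221,268), the coaster at (281,128), and the door running from (128,318) to (147,190). In the top view the tumbler is at (347,237), the coaster at (118,299), the hinge near (440,268) and the door's free edge near (337,338). The look-alikes are purple and yellow.

```bash
python3 - <<'E'
from h import *
d=np.load('top.npz')['d']; W=cloud('top',d)
def fitc(p):
    A=np.c_[2*p,np.ones(len(p))]; s=np.linalg.lstsq(A,(p**2).sum(1),rcond=None)[0]; return s[:2],np.sqrt(s[2]+s[:2]@s[:2])
def reg(r0,r1,c0,c1,z0,z1):
    w=W[r0:r1,c0:c1].reshape(-1,3); return w[(w[:,2]>z0)&(w[:,2]<z1)]
p=reg(215,260,325,370,.097,.115)
print('tumbler rim',len(p),p.mean(0),(p[:,:2].min(0)+p[:,:2].max(0))/2,np.ptp(p[:,:2],axis=0),fitc(p[:,:2]))
im=np.load('top.npz')['im'].astype(int)
m=np.zeros(d.shape,bool); m[270:330,90:145]=True
m&=(im[:,:,0]-im[:,:,2]>40)
p=W[m]; print('coaster',len(p),np.nanmean(p,0),(p.min(0)+p.max(0))/2,np.ptp(p,axis=0))
for r,c in [(335,337),(345,340),(330,333),(268,440),(262,432),(270,452),(250,485),(160,503),(135,412),(160,382),(175,362)]: print(r,c,W[r,c].round(3))
p=reg(255,350,325,460,.22,.25);print('door+',len(p),p.min(0),p.max(0))
# tops between 0.222 and .236 = door
q=reg(255,350,325,430,.2,.237); (vx,vy,x0,y0)=cv2.fitLine(q[:,:2].astype(np.float32),cv2.DIST_HUBER,0,.01,.01).ravel(); print('doorline',len(q),np.median(q[:,2]),vx,vy,x0,y0)
t=(q[:,:2]-[x0,y0])@[vx,vy]; n=(q[:,:2]-[x0,y0])@[-vy,vx]; print(t.min(),t.max(),np.percentile(n,[1,50,99]))
q=reg(125,275,360,510,.232,.25); h=cv2.convexHull(q[:,:2].astype(np.float32)); print('cab',np.median(q[:,2]),cv2.approxPolyDP(h,.012,True).reshape(-1,2))
# other items
for n,(r,c) in dict(pur1=(178,255),pur2=(226,288),yel=(184,298),cup=(286,220),tube=(295,165)).items():
    w=W[r-16:r+16,c-18:c+18].reshape(-1,3); w=w[w[:,2]>.085]; print(n,len(w),w.mean(0).round(3),w[:,2].max().round(3))
E
python3 - <<'E'
import cv2
im=cv2.imread('pics/top_0.10.png')[120:370,310:520]; cv2.imwrite('pics/c1.png',cv2.resize(im,None,fx=2.4,fy=2.4,interpolation=2))
E
```

```text
tumbler rim 164 [ 0.58978662 -0.13251338  0.10502492] [ 0.58985176 -0.13107719] [0.05974725 0.06050984] (array([ 0.58987917, -0.13118928]), np.float64(0.029051941952147352))
coaster 1298 [0.46461634 0.37927102 0.02523153] [nan nan nan] [nan nan nan]
335 337 [ 0.386 -0.097  0.117]
345 340 [ 0.381 -0.089  0.213]
330 333 [ 0.387 -0.098  0.047]
268 440 [ 0.519 -0.292  0.192]
262 432 [ 0.531 -0.314  0.077]
270 452 [ 0.516 -0.3    0.234]
250 485 [ 0.552 -0.361  0.242]
160 503 [ 0.721 -0.408  0.238]
135 412 [ 0.772 -0.236  0.24 ]
160 382 [ 0.747 -0.203  0.128]
175 362 [ 0.737 -0.184  0.005]
door+ 1271 [ 0.37677841 -0.31313414  0.22003413] [ 0.54411034 -0.08881716  0.2445551 ]
doorline 1055 0.23291433645146176 0.54961276 -0.83541954 0.41037586 -0.13798925
-0.057279411322018206 0.1532093145817306 [-0.01000802  0.00016992  0.00337806]
cab 0.2405964568395973 [[ 0.77762073 -0.23826137]
 [ 0.74029243 -0.17540358]
 [ 0.5089289  -0.2857206 ]
 [ 0.5084707  -0.30457607]
 [ 0.5532638  -0.37007093]
 [ 0.72194546 -0.41562244]]
pur1 204 [0.724 0.066 0.101] 0.112
pur2 169 [ 0.62  -0.004  0.103] 0.113
yel 193 [ 0.713 -0.029  0.101] 0.11
cup 924 [0.492 0.144 0.097] 0.112
tube 223 [0.476 0.265 0.118] 0.127
```

View pics/c1.png

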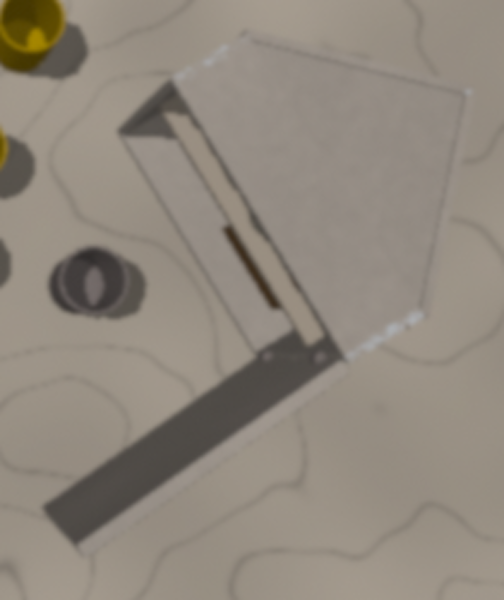

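The crop shows the door standing open, its inner face towards the tumbler, and clear space around the tumbler. The measured heights match the given sizes: rim 0.105, door top 0.233, coaster 0.025. I'll raise the arm and then cross over.

Emit:
send_rows(
  targets=[
    [1, 0, 0, 0.045, 0],
    [1, 0, 0, 0.045, 0],
    [1, 0.034, 0.0287, 0, 0.134],
    [1, 0.034, 0.0287, 0, 0.134],
    [1, 0.034, 0.0287, 0, 0.134],
  ],
)

```text
time: 0.6
tool_pos: [0.2482, -0.4173, 0.3166]
tool_rot: [-3.141, -0.0, 0.687]
contact_force: [-0.1, 1.3, 0.0]
opening: 0.0918
grip_force: 0.0
```

Emit:
send_rows(
  targets=[
    [1, 0.034, 0.0287, 0, 0.134],
    [1, 0.034, 0.0287, 0, 0.134],
    [1, 0.034, 0.0287, 0, 0.134],
    [1, 0.034, 0.0287, 0, 0.134],
    [1, 0.034, 0.0287, 0, 0.134],
  ],
)

```text
time: 1.1
tool_pos: [0.4185, -0.2733, 0.3165]
tool_rot: [-3.141, -0.0, 1.358]
contact_force: [0.6, -0.3, -0.2]
opening: 0.0918
grip_force: 0.0
```

Emit:
send_rows(
  targets=[
    [1, 0.034, 0.0287, 0, 0.134],
    [1, 0.034, 0.0287, 0, 0.134],
    [1, 0.034, 0.0287, 0, 0.134],
    [1, 0.034, 0.0287, 0, 0.134],
    [1, 0.034, 0.0287, 0, 0.134],
  ],
)

```text
time: 1.6
tool_pos: [0.5885, -0.1298, 0.3163]
tool_rot: [-3.141, -0.001, 2.028]
contact_force: [0.7, -0.5, 1.1]
opening: 0.0919
grip_force: 0.0
```

Emit:
send_rows(
  targets=[
    [1, 0, 0, 0, 0],
    [1, 0, 0, 0, 0],
  ],
)

```text
time: 1.8
tool_pos: [0.5877, -0.1305, 0.3156]
tool_rot: [-3.14, -0.001, 2.024]
contact_force: [0.2, -0.5, -0.1]
opening: 0.0922
grip_force: 0.0
```

Emit:
send_rows(
  targets=[
    [1, 0.002, -0.001, -0.04, 0],
    [1, 0, 0, -0.04, 0],
    [1, 0, 0, -0.04, 0],
    [1, 0, 0, -0.03, 0],
    [1, 0, 0, 0, 0],
  ],
)

```text
time: 2.3
tool_pos: [0.5861, -0.1327, 0.1626]
tool_rot: [-3.135, -0.006, 2.02]
contact_force: [-0.7, -0.4, -0.3]
opening: 0.0916
grip_force: 0.0
```

```bash
python3 - <<'E'
from h import *
print(observe()['tool_pos'])
im,d=snap('scene'); cv2.imwrite('pics/s2.png',cv2.resize(im[100:400,60:400,::-1],None,fx=2,fy=2))
E
```

```text
[ 0.58606017 -0.1327085   0.16256235]
```

View pics/s2.png

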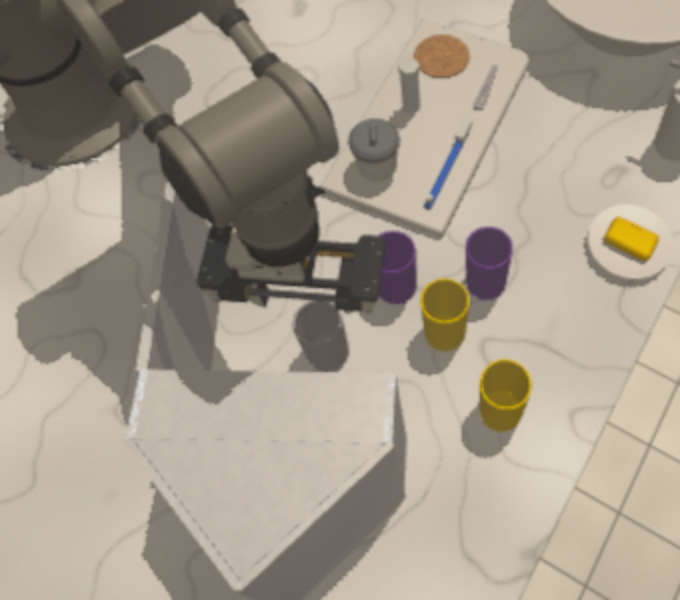

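The crop shows the open gripper above the tumbler, lined up with the cabinet front and clear of the neighbours. The wrist housing hides the door's free edge, so I'll check its clearance.

```bash
python3 - <<'E'
from h import *
W=cloud('scene',np.load('scene.npz')['d'])
for x,y in [(250,140),(200,190),(215,215),(240,200),(290,90),(310,130),(280,220),(150,110),(90,40),(170,190),(310,270),(215,275),(160,300)]:
    print(x,y,W[100+y//2,60+x//2].round(3))
w=W.reshape(-1,3); w=w[(w[:,2]>.2)&(w[:,0]>.1)]
for a in np.arange(.2,.62,.04):
    s=w[(abs(w[:,0]-a)<.02)&(abs(w[:,1]+.1)<.12)]; s=s[s[:,2]>.245] 
    if len(s): print(a.round(2),s[:,2].min().round(3),s[:,2].max().round(3),s[:,1].min().round(3),s[:,1].max().round(3))
E
```

```text
250 140 [ 0.611 -0.147  0.518]
200 190 [ 0.601 -0.199  0.51 ]
215 215 [ 0.61  -0.202  0.486]
240 200 [ 0.619 -0.181  0.484]
290 90 [ 0.613 -0.094  0.524]
310 130 [ 0.638 -0.108  0.503]
280 220 [ 0.621 -0.153  0.412]
150 110 [ 0.521 -0.161  0.514]
90 40 [ 0.47  -0.152  0.558]
170 190 [ 0.395 -0.117  0.233]
310 270 [ 0.613 -0.133  0.273]
215 275 [ 0.531 -0.188  0.275]
160 300 [ 0.474 -0.229  0.226]
0.24 0.609 0.655 -0.094 -0.081
0.28 0.611 0.671 -0.099 -0.076
0.32 0.602 0.67 -0.096 -0.06
0.36 0.574 0.664 -0.11 0.011
0.4 0.511 0.646 -0.133 -0.004
0.44 0.49 0.619 -0.148 -0.019
0.48 0.271 0.59 -0.164 -0.026
0.52 0.245 0.571 -0.205 -0.037
0.56 0.245 0.53 -0.202 -0.051
0.6 0.245 0.53 -0.205 -0.071
```

Emit:
send_rows(
  targets=[
    [1, 0.004, 0.0015, -0.03, 0],
    [1, 0, 0, -0.03, 0],
    [1, 0, 0, -0.02, 0],
    [1, 0, 0, -0.014, 0],
    [1, 0, 0, 0, 0],
  ],
)

```text
time: 2.85
tool_pos: [0.5933, -0.1313, 0.0728]
tool_rot: [-3.141, -0.0, 2.022]
contact_force: [0.6, -0.2, 1.0]
opening: 0.0916
grip_force: 0.0
```

Emit:
send_rows(
  targets=[
    [0.6, 0, 0, 0, 0],
    [0.6, 0, 0, 0, 0],
    [0.6, 0, 0, 0, 0],
    [0.6, 0, 0, 0, 0],
    [0.6, 0, 0, 0, 0],
  ],
  grip_force=12,
)

```text
time: 3.35
tool_pos: [0.5937, -0.131, 0.0734]
tool_rot: [3.141, 0.001, 2.023]
contact_force: [-0.9, 0.4, 2.9]
opening: 0.0624
grip_force: 12.0
```

Emit:
send_rows(
  targets=[
    [0.3, 0, 0, 0, 0],
    [0.3, 0, 0, 0, 0],
    [0.3, 0, 0, 0, 0],
    [0.3, 0, 0, 0.01, 0],
    [0.3, 0, 0, 0.02, 0],
  ],
  grip_force=25,
)

```text
time: 3.85
tool_pos: [0.5923, -0.1303, 0.1015]
tool_rot: [-3.139, -0.003, 2.023]
contact_force: [-0.7, 0.0, -2.5]
opening: 0.062
grip_force: 25.0
```

Emit:
send_rows(
  targets=[
    [0.3, 0, 0, 0.03, 0],
    [0.3, 0, 0, 0.03, 0],
    [0.3, 0, 0, 0.03, 0],
    [0.3, 0, 0, 0.03, 0],
    [0.3, 0, 0, 0.02, 0],
  ],
)

```text
time: 4.35
tool_pos: [0.5939, -0.1307, 0.2453]
tool_rot: [3.14, 0.001, 2.023]
contact_force: [0.9, -0.2, -1.3]
opening: 0.0621
grip_force: 25.0
```

```bash
python3 - <<'E'
from h import *
print(observe())
im,d=snap('scene'); cv2.imwrite('pics/s3.png',cv2.resize(im[60:380,60:400,::-1],None,fx=1.8,fy=1.8))
E
```

```text
{'time': 4.35, 'qpos': array([-3.42837188e-01,  4.83901307e-01,  1.25020746e+00,  3.70123817e-04,
        1.40506516e+00, -7.95077439e-01]), 'qvel': array([-4.55972910e-04, -1.08248891e-01, -3.21024121e-01, -2.82748805e-04,
        4.49900282e-01,  9.39554687e-04]), 'joint_efforts': array([ 4.63670364e-02, -5.20268905e+01, -2.51862037e+01,  2.91213510e-02,
       -2.45703757e-01, -1.01594091e-03]), 'tool_pos': array([ 0.59387541, -0.13072917,  0.24530195]), 'tool_rot': array([3.13963828e+00, 1.47103588e-03, 2.02297452e+00]), 'contact_force': array([ 0.86632958, -0.221467  , -1.32171692]), 'torque': array([ 0.00090201, -0.14362425,  0.00565783]), 'grip_force': 24.972779435338452, 'opening': 0.06209245174755632}
```

View pics/s3.png

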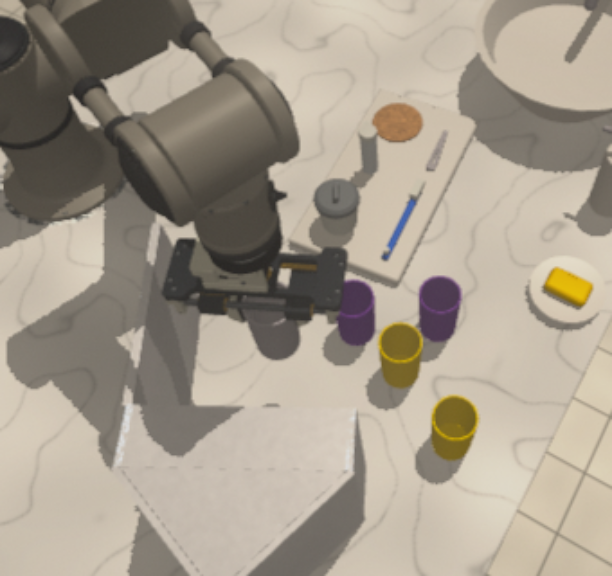

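The tumbler is held upright, its foot about 0.17 m above the counter, clear of the door and cabinet. Next I'll carry it to the coaster.

Emit:
send_rows(
  targets=[
    [0.3, -0.003, 0.01, 0.01, 0],
    [0.3, -0.005, 0.02, 0, 0],
    [0.3, -0.0075, 0.03, 0, 0],
    [0.3, -0.0075, 0.03, 0, 0],
    [0.3, -0.0075, 0.03, 0, 0],
  ],
)

```text
time: 4.9
tool_pos: [0.5612, -0.0081, 0.2511]
tool_rot: [-3.139, -0.002, 2.023]
contact_force: [0.2, 1.0, -1.9]
opening: 0.0619
grip_force: 25.0
```

Emit:
send_rows(
  targets=[
    [0.3, -0.0075, 0.03, 0, 0],
    [0.3, -0.0075, 0.03, 0, 0],
    [0.3, -0.0075, 0.03, 0, 0],
    [0.3, -0.0075, 0.03, 0, 0],
    [0.3, -0.0075, 0.03, 0, 0],
  ],
)

```text
time: 5.4
tool_pos: [0.5232, 0.1417, 0.2513]
tool_rot: [-3.139, -0.002, 2.024]
contact_force: [-0.6, 0.3, -2.4]
opening: 0.062
grip_force: 25.0
```

Emit:
send_rows(
  targets=[
    [0.3, -0.0075, 0.03, 0, 0],
    [0.3, -0.0075, 0.03, 0, 0],
    [0.3, -0.0075, 0.03, 0, 0],
    [0.3, -0.0075, 0.03, 0, 0],
    [0.3, -0.0075, 0.03, 0, 0],
  ],
)

```text
time: 5.9
tool_pos: [0.4854, 0.2912, 0.2512]
tool_rot: [-3.139, -0.001, 2.024]
contact_force: [0.9, -0.1, -1.2]
opening: 0.0622
grip_force: 25.0
```

Emit:
send_rows(
  targets=[
    [0.3, -0.0075, 0.03, 0, 0],
    [0.3, -0.0075, 0.03, 0, 0],
    [0.3, -0.005, 0.02, 0, 0],
    [0.3, -0.003, 0.01, 0, 0],
    [0.3, 0, 0, 0, 0],
  ],
)

```text
time: 6.4
tool_pos: [0.4632, 0.3804, 0.2516]
tool_rot: [-3.139, -0.0, 2.025]
contact_force: [0.2, -1.1, -1.2]
opening: 0.062
grip_force: 25.0
```

```bash
python3 - <<'E'
from h import *
print(observe()['tool_pos'],observe()['tool_rot'])
print(calibration('wrist'))
im,d=read_camera('wrist'); cv2.imwrite('pics/w1.png',im[:,:,::-1])
d=np.load('top.npz')['d']; im=np.load('top.npz')['im'].astype(int); W=cloud('top',d)
m=np.zeros(d.shape,bool); m[270:330,90:145]=True; m&=(im[:,:,0]-im[:,:,2]>40)&(d>0)
p=W[m]; p=p[(p[:,2]<.032)&(p[:,2]>.018)]
print(p.mean(0),cv2.minEnclosingCircle(p[:,:2].astype(np.float32)),(np.percentile(p,1,axis=0)+np.percentile(p,99,axis=0))/2,np.percentile(p,99,axis=0)-np.percentile(p,1,axis=0))
E
```

```text
[0.46317025 0.38039574 0.2515514 ] [-3.13935704e+00 -7.02900596e-05  2.02540108e+00]
{'intrinsics': array([[325.1922621 ,   0.        , 278.45767948],
       [  0.        , 325.1922621 , 210.29611132],
       [  0.        ,   0.        ,   1.        ]]), 'hand_eye': array([[-1.14817114e-03,  9.63966130e-01,  2.66022521e-01,
         7.12362432e-02],
       [ 9.99999107e-01,  1.28861796e-03, -3.53406000e-04,
        -2.63726610e-04],
       [-6.83472812e-04,  2.66021878e-01, -9.63966749e-01,
        -1.57489457e-01],
       [ 0.00000000e+00,  0.00000000e+00,  0.00000000e+00,
         1.00000000e+00]])}
[0.46466652 0.37928948 0.02521818] ((0.4649224579334259, 0.3801127076148987), 0.046112045645713806) [0.46491382 0.3795771  0.02503819] [0.08373679 0.08401631 0.01026937]
```

View pics/w1.png

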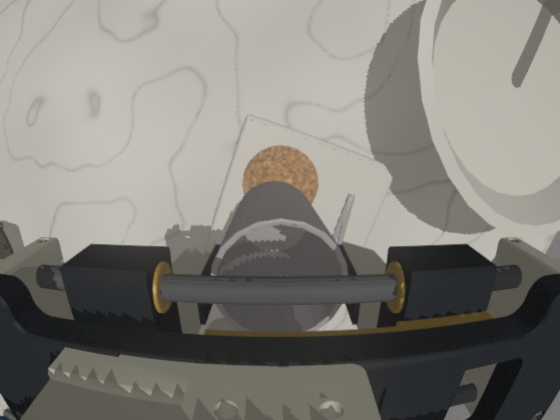

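The wrist view shows the coaster at (281,182), on the shelf ahead of the tumbler's foot, and nothing in the way. I'll shift by (+2, -2) mm and lower.

Emit:
send_rows(
  targets=[
    [0.3, 0.002, -0.002, -0.02, 0],
    [0.3, 0, 0, -0.03, 0],
    [0.3, 0, 0, -0.03, 0],
    [0.3, 0, 0, -0.03, 0],
    [0.3, 0, 0, -0.02, 0],
  ],
)

```text
time: 6.95
tool_pos: [0.4664, 0.3752, 0.1204]
tool_rot: [-3.138, 0.001, 2.021]
contact_force: [-0.1, -0.3, -1.7]
opening: 0.0623
grip_force: 25.0
```

Emit:
send_rows(
  targets=[
    [0.3, 0, 0, -0.01, 0],
    [0.3, 0, 0, -0.005, 0],
    [0.3, 0, 0, -0.003, 0],
    [0.3, 0, 0, 0, 0],
    [0.3, 0, 0, 0, 0],
  ],
)

```text
time: 7.45
tool_pos: [0.4675, 0.3774, 0.1057]
tool_rot: [3.14, -0.0, 2.023]
contact_force: [1.0, -1.1, -0.4]
opening: 0.0619
grip_force: 25.0
```

Emit:
send_rows(
  targets=[
    [0.3, -0.002, 0.001, -0.003, 0],
    [0.3, 0, 0, -0.002, 0],
    [0.3, 0, 0, 0, 0],
    [0.3, 0, 0, 0, 0],
  ],
)

```text
time: 7.85
tool_pos: [0.465, 0.3782, 0.0997]
tool_rot: [3.142, 0.0, 2.023]
contact_force: [0.2, -0.7, -2.2]
opening: 0.062
grip_force: 25.0
```

Emit:
send_rows(
  targets=[
    [0.3, 0, 0, -0.002, 0],
    [0.3, 0, 0, 0, 0],
    [0.3, 0, 0, 0, 0],
  ],
)

```text
time: 8.15
tool_pos: [0.465, 0.3781, 0.0977]
tool_rot: [-3.142, 0.0, 2.023]
contact_force: [0.4, 0.1, -1.2]
opening: 0.062
grip_force: 25.0
```

Emit:
send_rows(
  targets=[
    [0.3, 0, 0, -0.001, 0],
    [0.3, 0, 0, 0, 0],
    [0.3, 0, 0, 0, 0],
  ],
)

```text
time: 8.45
tool_pos: [0.465, 0.3782, 0.0974]
tool_rot: [3.141, -0.0, 2.023]
contact_force: [-2.8, -1.5, 4.4]
opening: 0.062
grip_force: 25.0
```

Emit:
send_rows(
  targets=[
    [0.3, 0, 0, -0.001, 0],
    [0.3, 0, 0, 0, 0],
    [0.3, 0, 0, 0, 0],
  ],
)

```text
time: 8.75
tool_pos: [0.465, 0.3783, 0.0973]
tool_rot: [3.14, -0.0, 2.023]
contact_force: [-5.0, -2.9, 11.4]
opening: 0.0618
grip_force: 25.0
```

The foot is on the coaster. I'll ease the load and release.

Emit:
send_rows(
  targets=[
    [0.3, 0, 0, 0.001, 0],
    [0.3, 0, 0, 0, 0],
    [0.72, 0, 0, 0, 0],
    [0.8, 0, 0, 0, 0],
    [0.9, 0, 0, 0, 0],
  ],
  grip_force=10,
)

```text
time: 9.25
tool_pos: [0.4651, 0.3782, 0.0964]
tool_rot: [-3.142, 0.0, 2.023]
contact_force: [0.7, 0.8, -0.5]
opening: 0.0773
grip_force: 0.0
```

Emit:
send_rows(
  targets=[
    [1, 0, 0, 0, 0],
    [1, 0, 0, 0, 0],
    [1, 0, 0, 0, 0],
    [1, 0, 0, 0.01, 0],
    [1, 0, 0, 0.02, 0],
  ],
)

```text
time: 9.75
tool_pos: [0.4642, 0.3776, 0.1262]
tool_rot: [-3.139, 0.0, 2.023]
contact_force: [-0.1, 0.6, 0.8]
opening: 0.0918
grip_force: 0.0
```

Emit:
send_rows(
  targets=[
    [1, 0, 0, 0.03, 0],
    [1, 0, 0, 0.04, 0],
    [1, 0, 0, 0.04, 0],
    [1, 0, 0, 0.04, 0],
    [1, 0, 0, 0.04, 0],
  ],
)

```text
time: 10.25
tool_pos: [0.4647, 0.3779, 0.3195]
tool_rot: [3.14, -0.0, 2.023]
contact_force: [0.9, 0.8, -0.4]
opening: 0.092
grip_force: 0.0
```

Emit:
send_rows(
  targets=[
    [0.5, 0, -0.04, 0, 0],
    [0, 0, -0.04, 0, 0],
    [0, 0, -0.04, 0, 0],
    [0, 0, -0.04, 0, 0],
    [0, 0, -0.04, 0, 0],
  ],
)

```text
time: 10.75
tool_pos: [0.4646, 0.1767, 0.3177]
tool_rot: [3.14, 0.0, 2.023]
contact_force: [0.1, 0.3, -0.7]
opening: 0.0564
grip_force: 0.0
```

```bash
python3 - <<'E'
from h import *
im,d=snap('top'); W=cloud('top',d)
w=W[260:340,80:160].reshape(-1,3); p=w[(w[:,2]>.118)&(w[:,2]<.14)&(w[:,1]>.33)]
A=np.c_[2*p[:,:2],np.ones(len(p))]; s=np.linalg.lstsq(A,(p[:,:2]**2).sum(1),rcond=None)[0]
print(len(p),p.mean(0),s[:2],np.ptp(p,axis=0))
w=W.reshape(-1,3)
q=W[255:350,325:430].reshape(-1,3); q=q[(q[:,2]>.22)&(q[:,2]<.237)]
print('door',cv2.fitLine(q[:,:2].astype(np.float32),cv2.DIST_HUBER,0,.01,.01).ravel())
print(observe()['tool_pos'])
cv2.imwrite('pics/t3.png',im[:,:,::-1])
E
```

```text
99 [0.48117416 0.37879401 0.12716278] [0.46245976 0.37663625] [0.02621719 0.05801594 0.01596319]
door [ 0.5379839  -0.8429551   0.44335657 -0.19267339]
[0.4648588  0.1717385  0.31786349]
```

View pics/t3.png

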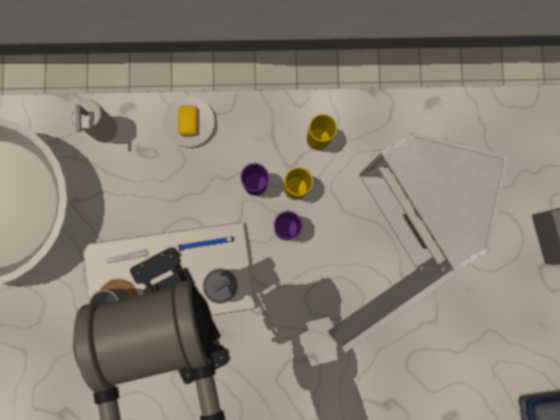

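The top view shows the tumbler standing on the coaster near (105,299), partly hidden by the arm. The door still runs from (337,338) to (440,268). Now I'll move to the mirror side of the door.

Emit:
send_rows(
  targets=[
    [0, -0.01, -0.035, 0, -0.144],
    [0, -0.01, -0.035, 0, -0.144],
    [0, -0.01, -0.035, 0, -0.144],
    [0, -0.01, -0.035, 0, -0.144],
    [0, -0.01, -0.035, 0, -0.144],
  ],
)

```text
time: 11.3
tool_pos: [0.4143, 0.002, 0.3176]
tool_rot: [3.14, -0.0, 1.297]
contact_force: [0.9, -0.1, -0.8]
opening: 0.0122
grip_force: 0.0
```

Emit:
send_rows(
  targets=[
    [0, -0.01, -0.035, 0, -0.144],
    [0, -0.01, -0.035, 0, -0.144],
    [0, -0.01, -0.035, 0, -0.144],
    [0, -0.01, -0.035, 0, -0.144],
    [0, -0.01, -0.035, 0, -0.144],
  ],
)

```text
time: 11.8
tool_pos: [0.3643, -0.1731, 0.3177]
tool_rot: [3.14, -0.001, 0.577]
contact_force: [1.4, -0.6, -0.3]
opening: 0.0004
grip_force: 0.0
```

Emit:
send_rows(
  targets=[
    [0, 0, 0, 0, 0],
    [0, 0, 0, 0, 0],
    [0, 0, 0, 0, 0],
  ],
)

```text
time: 12.1
tool_pos: [0.3651, -0.1711, 0.3171]
tool_rot: [3.141, -0.0, 0.585]
contact_force: [0.8, -0.2, -0.8]
opening: 0.0006
grip_force: 0.0
```

```bash
python3 - <<'E'
from h import *
print(observe()['tool_pos'],observe()['tool_rot'],observe()['opening'])
im,d=snap('top'); W=cloud('top',d)
w=W[260:340,80:160].reshape(-1,3); p=w[(w[:,2]>.12)&(w[:,2]<.137)&(w[:,1]>.33)]
A=np.c_[2*p[:,:2],np.ones(len(p))]; s=np.linalg.lstsq(A,(p[:,:2]**2).sum(1),rcond=None)[0]
print(len(p),np.median(p[:,2]),s[:2],(p.min(0)+p.max(0))/2,np.ptp(p,axis=0))
a=im[200:350,70:230,::-1]; b=im[180:370,310:480,::-1]
a=cv2.resize(a,(400,375)); b=cv2.resize(b,(400,447)); o=np.zeros((447,800,3),np.uint8); o[:375,:400]=a; o[:,400:]=b
cv2.imwrite('pics/t4.png',o)
E
```

```text
[ 0.36514993 -0.17107991  0.31712459] [ 3.14122570e+00 -4.75945885e-04  5.84693683e-01] 0.0006095728342982368
217 0.1290368923532339 [0.46173684 0.37661999] [0.46183373 0.37686542 0.12807036] [0.06072212 0.06072807 0.01563069]
```

View pics/t4.png

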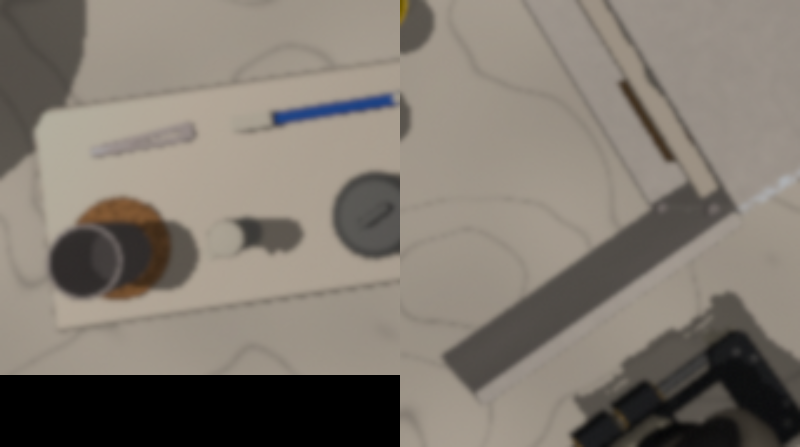

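The left crop shows the tumbler upright, with its rim at z = 0.129 as it should be. It is about 4 mm off the coaster centre, which is acceptable. The right crop shows the gripper on the mirror side, parallel to the door. I'll lower it and plan the push arc.

Emit:
send_rows(
  targets=[
    [0, 0, 0, -0.04, 0],
    [0, 0, 0, -0.04, 0],
    [0, 0, 0, -0.03, 0],
    [0, 0, 0, -0.017, 0],
    [0, 0, 0, 0, 0],
  ],
)

```text
time: 12.65
tool_pos: [0.3642, -0.17, 0.188]
tool_rot: [-3.137, 0.002, 0.585]
contact_force: [-0.6, 0.7, -0.1]
opening: 0.0004
grip_force: 0.0
```

Emit:
send_rows(
  targets=[
    [0, 0.01, 0.0066, 0, 0],
    [0, 0.008, 0.0053, 0, 0],
    [0, 0.004, 0.0026, 0, 0],
    [0, 0.003, 0.002, 0, 0],
    [0, 0, 0, 0, 0],
  ],
)

```text
time: 13.15
tool_pos: [0.3906, -0.1551, 0.1901]
tool_rot: [3.141, -0.0, 0.584]
contact_force: [-0.1, 0.2, 0.0]
opening: 0.0007
grip_force: 0.0
```

```bash
cat > arc.py <<'E'
from h import *
import sys
H=np.array([.513,-.293]); A=.4485
s=observe(); p=s['tool_pos'][:2]; q=p-H
off=float(sys.argv[1]); rho=.18; step=float(sys.argv[2]); n=int(sys.argv[3])
# door angle implied by tool with face offset off
r=np.hypot(*q); ph=np.arctan2(q[1],q[0])-np.arcsin(off/r); th=ph-A
print('t',s['time'],'pos',s['tool_pos'].round(4),'yaw',s['tool_rot'][2].round(3),'theta',th.round(3),'rho',(r*np.cos(np.arcsin(off/r))).round(3),'F',s['contact_force'].round(1))
rho0=r*np.cos(np.arcsin(off/r)); prev=p
for i in range(1,n+1):
    f=ph-step*i; x=H+rho0*np.array([np.cos(f),np.sin(f)])+off*np.array([-np.sin(f),np.cos(f)])
    if i%5==0: print(f'{f-A:.3f} per-row', ((x-prev)/5).round(4)); prev=x
E
python3 arc.py .024 .025 60
```

```text
t 13.15 pos [ 0.3906 -0.1551  0.1901] yaw 0.584 theta 1.718 rho 0.183 F [-0.1  0.2  0. ]
1.593 per-row [0.0036 0.0028]
1.468 per-row [0.004  0.0024]
1.343 per-row [0.0042 0.0019]
1.218 per-row [0.0044 0.0013]
1.093 per-row [0.0045 0.0008]
0.968 per-row [0.0046 0.0002]
0.843 per-row [ 0.0046 -0.0004]
0.718 per-row [ 0.0045 -0.001 ]
0.593 per-row [ 0.0043 -0.0015]
0.468 per-row [ 0.0041 -0.0021]
0.343 per-row [ 0.0038 -0.0026]
0.218 per-row [ 0.0035 -0.003 ]
```

Emit:
send_rows(
  targets=[
    [0, 0.0036, 0.0028, 0, -0.025],
    [0, 0.0036, 0.0028, 0, -0.025],
    [0, 0.0036, 0.0028, 0, -0.025],
    [0, 0.0036, 0.0028, 0, -0.025],
    [0, 0.0036, 0.0028, 0, -0.025],
  ],
)

```text
time: 13.65
tool_pos: [0.4079, -0.1416, 0.1899]
tool_rot: [3.141, 0.0, 0.457]
contact_force: [-0.0, -1.5, -0.3]
opening: 0.0005
grip_force: 0.5
```

Emit:
send_rows(
  targets=[
    [0, 0.004, 0.0024, 0, -0.025],
    [0, 0.004, 0.0024, 0, -0.025],
    [0, 0.004, 0.0024, 0, -0.025],
    [0, 0.004, 0.0024, 0, -0.025],
    [0, 0.004, 0.0024, 0, -0.025],
  ],
)

```text
time: 14.15
tool_pos: [0.4278, -0.1296, 0.1898]
tool_rot: [3.141, 0.001, 0.332]
contact_force: [0.2, -0.7, -0.4]
opening: 0.0005
grip_force: 0.5
```

Emit:
send_rows(
  targets=[
    [0, 0.0042, 0.0019, 0, -0.025],
    [0, 0.0042, 0.0019, 0, -0.025],
    [0, 0.0042, 0.0019, 0, -0.025],
    [0, 0.0042, 0.0019, 0, -0.025],
    [0, 0.0042, 0.0019, 0, -0.025],
  ],
)

```text
time: 14.65
tool_pos: [0.4488, -0.1201, 0.1898]
tool_rot: [3.141, 0.001, 0.206]
contact_force: [0.3, -0.0, 0.1]
opening: 0.0005
grip_force: 0.5
```

```bash
python3 arc.py .024 .025 45
```

```text
t 14.65 pos [ 0.4488 -0.1201  0.1898] yaw 0.206 theta 1.347 rho 0.183 F [ 0.3 -0.   0.1]
1.222 per-row [0.0044 0.0013]
1.097 per-row [0.0045 0.0008]
0.972 per-row [0.0046 0.0002]
0.847 per-row [ 0.0046 -0.0004]
0.722 per-row [ 0.0045 -0.0009]
0.597 per-row [ 0.0044 -0.0015]
0.472 per-row [ 0.0041 -0.002 ]
0.347 per-row [ 0.0038 -0.0025]
0.222 per-row [ 0.0035 -0.003 ]
```

Emit:
send_rows(
  targets=[
    [0, 0.0044, 0.0013, 0, -0.025],
    [0, 0.0044, 0.0013, 0, -0.025],
    [0, 0.0044, 0.0013, 0, -0.025],
    [0, 0.0044, 0.0013, 0, -0.025],
    [0, 0.0044, 0.0013, 0, -0.025],
  ],
)

```text
time: 15.15
tool_pos: [0.4707, -0.1134, 0.1897]
tool_rot: [-3.142, 0.001, 0.082]
contact_force: [-1.3, -0.5, -0.7]
opening: 0.0007
grip_force: 0.5
```

```bash
python3 - <<'E'
from h import *
im,d=snap('scene'); cv2.imwrite('pics/s5.png',cv2.resize(im[60:380,60:400,::-1],None,fx=1.8,fy=1.8))
E
```

```text
(no output)
```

View pics/s5.png

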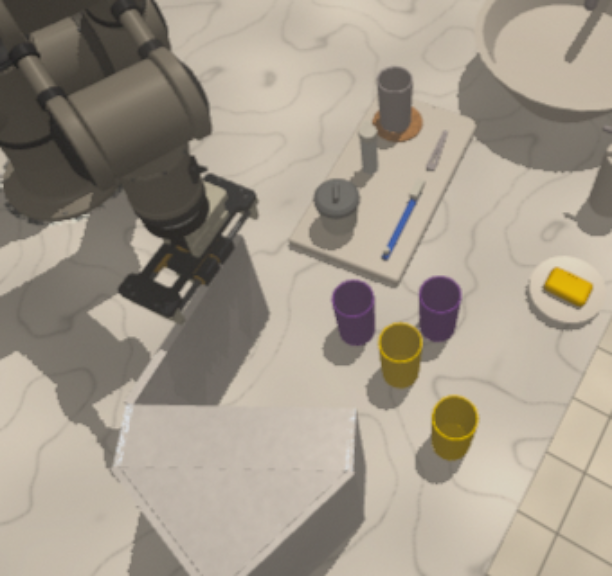

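The door is moving with the fingers and its free edge now sits near (245,240). The tumbler stands on the coaster at (396,100). The path is clear, so I'll carry on.

Emit:
send_rows(
  targets=[
    [0, 0.0045, 0.0008, 0, -0.025],
    [0, 0.0045, 0.0008, 0, -0.025],
    [0, 0.0045, 0.0008, 0, -0.025],
    [0, 0.0045, 0.0008, 0, -0.025],
    [0, 0.0045, 0.0008, 0, -0.025],
  ],
)

```text
time: 15.7
tool_pos: [0.4937, -0.1095, 0.1897]
tool_rot: [3.141, 0.0, -0.044]
contact_force: [-1.4, -1.4, 0.3]
opening: 0.0003
grip_force: 0.5
```

Emit:
send_rows(
  targets=[
    [0, 0.0046, 0.0002, 0, -0.025],
    [0, 0.0046, 0.0002, 0, -0.025],
    [0, 0.0046, 0.0002, 0, -0.025],
    [0, 0.0046, 0.0002, 0, -0.025],
    [0, 0.0046, 0.0002, 0, -0.025],
  ],
)

```text
time: 16.2
tool_pos: [0.5169, -0.1084, 0.1897]
tool_rot: [3.141, -0.0, -0.169]
contact_force: [-1.3, 0.7, 0.0]
opening: 0.0006
grip_force: 0.5
```

Emit:
send_rows(
  targets=[
    [0, 0.0046, -0.0004, 0, -0.025],
    [0, 0.0046, -0.0004, 0, -0.025],
    [0, 0.0046, -0.0004, 0, -0.025],
    [0, 0.0046, -0.0004, 0, -0.025],
    [0, 0.0046, -0.0004, 0, -0.025],
  ],
)

```text
time: 16.7
tool_pos: [0.5399, -0.1105, 0.1897]
tool_rot: [3.141, -0.0, -0.294]
contact_force: [-1.7, 0.1, 0.2]
opening: 0.0008
grip_force: 0.5
```

Emit:
send_rows(
  targets=[
    [0, 0.0045, -0.0009, 0, -0.025],
    [0, 0.0045, -0.0009, 0, -0.025],
    [0, 0.0045, -0.0009, 0, -0.025],
    [0, 0.0045, -0.0009, 0, -0.025],
    [0, 0.0045, -0.0009, 0, -0.025],
  ],
)

```text
time: 17.2
tool_pos: [0.5624, -0.115, 0.1897]
tool_rot: [3.141, -0.0, -0.419]
contact_force: [-1.5, -0.3, -0.1]
opening: 0.0004
grip_force: 0.5
```

```bash
python3 arc.py .024 .02 40
```

```text
t 17.2 pos [ 0.5624 -0.115   0.1897] yaw -0.419 theta 0.721 rho 0.183 F [-1.5 -0.3 -0.1]
0.621 per-row [ 0.0035 -0.0012]
0.521 per-row [ 0.0034 -0.0015]
0.421 per-row [ 0.0032 -0.0018]
0.321 per-row [ 0.003  -0.0021]
0.221 per-row [ 0.0028 -0.0024]
0.121 per-row [ 0.0025 -0.0027]
0.021 per-row [ 0.0022 -0.0029]
-0.079 per-row [ 0.0019 -0.0031]
```

Emit:
send_rows(
  targets=[
    [0, 0.0035, -0.0012, 0, -0.02],
    [0, 0.0035, -0.0012, 0, -0.02],
    [0, 0.0035, -0.0012, 0, -0.02],
    [0, 0.0035, -0.0012, 0, -0.02],
    [0, 0.0035, -0.0012, 0, -0.02],
  ],
)

```text
time: 17.7
tool_pos: [0.5798, -0.1209, 0.1897]
tool_rot: [3.142, 0.0, -0.519]
contact_force: [-0.4, 0.8, 0.8]
opening: 0.0002
grip_force: 0.4
```

Emit:
send_rows(
  targets=[
    [0, 0.0034, -0.0015, 0, -0.02],
    [0, 0.0034, -0.0015, 0, -0.02],
    [0, 0.0034, -0.0015, 0, -0.02],
    [0, 0.0034, -0.0015, 0, -0.02],
    [0, 0.0034, -0.0015, 0, -0.02],
  ],
)

```text
time: 18.2
tool_pos: [0.5968, -0.1285, 0.1897]
tool_rot: [3.141, 0.0, -0.619]
contact_force: [0.1, 0.4, 0.8]
opening: 0.0006
grip_force: 0.4
```

Emit:
send_rows(
  targets=[
    [0, 0.0032, -0.0018, 0, -0.02],
    [0, 0.0032, -0.0018, 0, -0.02],
    [0, 0.0032, -0.0018, 0, -0.02],
    [0, 0.0032, -0.0018, 0, -0.02],
    [0, 0.0032, -0.0018, 0, -0.02],
  ],
)

```text
time: 18.7
tool_pos: [0.6128, -0.1375, 0.1897]
tool_rot: [3.141, 0.0, -0.719]
contact_force: [-0.7, 0.9, -0.6]
opening: 0.0005
grip_force: 0.4
```

Emit:
send_rows(
  targets=[
    [0, 0.003, -0.0021, 0, -0.02],
    [0, 0.003, -0.0021, 0, -0.02],
    [0, 0.003, -0.0021, 0, -0.02],
    [0, 0.003, -0.0021, 0, -0.02],
    [0, 0.003, -0.0021, 0, -0.02],
  ],
)

```text
time: 19.2
tool_pos: [0.6278, -0.148, 0.1897]
tool_rot: [3.141, 0.0, -0.819]
contact_force: [0.4, 1.9, 0.3]
opening: 0.0005
grip_force: 0.4
```

Emit:
send_rows(
  targets=[
    [0, 0.0028, -0.0024, 0, -0.02],
    [0, 0.0028, -0.0024, 0, -0.02],
    [0, 0.0028, -0.0024, 0, -0.02],
    [0, 0.0028, -0.0024, 0, -0.02],
    [0, 0.0028, -0.0024, 0, -0.02],
  ],
)

```text
time: 19.7
tool_pos: [0.6417, -0.1601, 0.1898]
tool_rot: [3.142, -0.0, -0.919]
contact_force: [-0.7, 1.0, 0.4]
opening: 0.0006
grip_force: 0.4
```

```bash
python3 arc.py .024 .01 30
```

```text
t 19.7 pos [ 0.6417 -0.1601  0.1898] yaw -0.919 theta 0.223 rho 0.183 F [-0.7  1.   0.4]
0.173 per-row [ 0.0013 -0.0013]
0.123 per-row [ 0.0012 -0.0014]
0.073 per-row [ 0.0012 -0.0014]
0.023 per-row [ 0.0011 -0.0015]
-0.027 per-row [ 0.001  -0.0016]
-0.077 per-row [ 0.0009 -0.0016]
```

Emit:
send_rows(
  targets=[
    [0, 0.0013, -0.0013, 0, -0.01],
    [0, 0.0013, -0.0013, 0, -0.01],
    [0, 0.0013, -0.0013, 0, -0.01],
    [0, 0.0013, -0.0013, 0, -0.01],
    [0, 0.0013, -0.0013, 0, -0.01],
  ],
)

```text
time: 20.2
tool_pos: [0.6481, -0.1664, 0.1897]
tool_rot: [3.141, 0.0, -0.968]
contact_force: [-1.1, 1.2, 0.1]
opening: 0.0005
grip_force: 0.3
```

Emit:
send_rows(
  targets=[
    [0, 0.0012, -0.0014, 0, -0.01],
    [0, 0.0012, -0.0014, 0, -0.01],
    [0, 0.0012, -0.0014, 0, -0.01],
    [0, 0.0012, -0.0014, 0, -0.01],
    [0, 0.0012, -0.0014, 0, -0.01],
  ],
)

```text
time: 20.7
tool_pos: [0.6541, -0.1735, 0.1897]
tool_rot: [3.142, 0.0, -1.018]
contact_force: [-0.4, 1.1, 1.2]
opening: 0.0005
grip_force: 0.3
```

Emit:
send_rows(
  targets=[
    [0, 0.0012, -0.0014, 0, -0.01],
    [0, 0.0012, -0.0014, 0, -0.01],
    [0, 0.0012, -0.0014, 0, -0.01],
    [0, 0.0012, -0.0014, 0, -0.01],
    [0, 0.0012, -0.0014, 0, -0.01],
  ],
)

```text
time: 21.2
tool_pos: [0.6601, -0.1805, 0.1897]
tool_rot: [3.141, -0.0, -1.068]
contact_force: [-0.5, 1.3, 0.7]
opening: 0.0005
grip_force: 0.3
```

Emit:
send_rows(
  targets=[
    [0, 0.0006, -0.0007, 0, -0.005],
    [0, 0.0006, -0.0007, 0, -0.005],
    [0, 0.0006, -0.0007, 0, -0.005],
    [0, 0.0006, -0.0007, 0, -0.005],
    [0, 0.0006, -0.0007, 0, -0.005],
  ],
)

```text
time: 21.7
tool_pos: [0.663, -0.1839, 0.1897]
tool_rot: [3.141, 0.0, -1.093]
contact_force: [-0.2, -0.0, -0.1]
opening: 0.0005
grip_force: 0.2
```

```bash
python3 arc.py .024 .005 10
```

```text
t 21.7 pos [ 0.663  -0.1839  0.1897] yaw -1.093 theta 0.05 rho 0.184 F [-0.2 -0.  -0.1]
0.025 per-row [ 0.0005 -0.0008]
0.000 per-row [ 0.0005 -0.0008]
```

Emit:
send_rows(
  targets=[
    [0, 0.0005, -0.0008, 0, -0.005],
    [0, 0.0005, -0.0008, 0, -0.005],
    [0, 0.0005, -0.0008, 0, -0.005],
    [0, 0.0005, -0.0008, 0, -0.005],
    [0, 0.0005, -0.0008, 0, -0.005],
  ],
)

```text
time: 22.2
tool_pos: [0.6656, -0.1879, 0.1897]
tool_rot: [3.142, 0.0, -1.118]
contact_force: [0.4, 1.3, -0.9]
opening: 0.0003
grip_force: 0.3
```

Emit:
send_rows(
  targets=[
    [0, 0.0004, -0.0008, 0, 0],
    [0, 0.0004, -0.0008, 0, 0],
    [0, 0.0004, -0.0008, 0, 0],
    [0, 0, 0, 0, 0],
    [0, 0, 0, 0, 0],
  ],
)

```text
time: 22.7
tool_pos: [0.6656, -0.188, 0.1897]
tool_rot: [3.14, 0.005, -1.116]
contact_force: [-6.1, 8.8, 4.1]
opening: 0.0005
grip_force: 5.1
```

```bash
python3 arc.py .024 .005 5
```

```text
t 22.7 pos [ 0.6656 -0.188   0.1897] yaw -1.116 theta 0.024 rho 0.184 F [-6.1  8.8  4.1]
-0.001 per-row [ 0.0005 -0.0008]
```

Emit:
send_rows(
  targets=[
    [0, 0.0004, -0.0008, 0, 0],
    [0, 0, 0, 0, 0],
    [0, 0, 0, 0, 0],
    [0, 0, 0, 0, 0],
  ],
)

```text
time: 23.1
tool_pos: [0.6656, -0.188, 0.1898]
tool_rot: [3.14, 0.006, -1.115]
contact_force: [-8.4, 10.6, 3.4]
opening: 0.0004
grip_force: 6.7
```

Emit:
send_rows(
  targets=[
    [0, -0.001, 0.002, 0, 0],
    [0, -0.003, 0.006, 0, 0],
    [0, -0.005, 0.01, 0, 0],
    [0, -0.01, 0.02, 0, 0],
    [0, -0.015, 0.03, 0.02, 0],
  ],
)

```text
time: 23.6
tool_pos: [0.6313, -0.1229, 0.2067]
tool_rot: [3.137, 0.003, -1.119]
contact_force: [0.1, -0.1, 0.2]
opening: 0.0005
grip_force: 0.0
```

Emit:
send_rows(
  targets=[
    [0, -0.03, 0.03, 0.02, 0],
    [0, -0.03, 0.03, 0.02, 0],
    [0, -0.035, 0.03, 0.02, 0],
    [0, -0.035, 0.03, 0, 0],
    [0, -0.035, 0.02, 0, 0],
  ],
)

```text
time: 24.1
tool_pos: [0.4666, 0.0186, 0.2704]
tool_rot: [-3.139, -0.001, -1.116]
contact_force: [0.1, -0.1, 0.2]
opening: 0.0006
grip_force: 0.0
```

Emit:
send_rows(
  targets=[
    [0, 0, 0, 0, 0],
    [0, 0, 0, 0, 0],
  ],
)

```text
time: 24.3
tool_pos: [0.468, 0.0173, 0.2704]
tool_rot: [-3.14, -0.001, -1.116]
contact_force: [-0.3, 0.1, -0.4]
opening: 0.0008
grip_force: 0.0
```

```bash
python3 - <<'E'
from h import *
im,d=snap('top'); W=cloud('top',d)
w=W[150:290,350:460].reshape(-1,3); q=w[(w[:,2]>.225)&(w[:,2]<.2365)]
H=np.array([.509,-.287]); u=np.array([.901,.434]); n=np.array([-.434,.901])
t=(q[:,:2]-H)@u; o=(q[:,:2]-H)@n
for a in np.arange(0,.26,.03):
    s=(t>a)&(t<a+.03)&(abs(o)<.05)
    if s.sum(): print(a.round(2),s.sum(),np.percentile(o[s],[5,50,95]).round(4))
b=W[255:350,80:160].reshape(-1,3); p=b[(b[:,2]>.12)&(b[:,2]<.137)&(b[:,1]>.33)]; print((p.min(0)+p.max(0))/2)
a=cv2.resize(im[200:350,70:230,::-1],(400,375)); b=cv2.resize(im[110:300,340:520,::-1],(400,422)); o=np.zeros((422,800,3),np.uint8); o[:375,:400]=a; o[:,400:]=b
cv2.imwrite('pics/t6.png',o)
E
```

```text
0.0 126 [-0.0165 -0.0083 -0.0023]
0.03 124 [-0.0138 -0.0064 -0.0005]
0.06 128 [-0.0127 -0.0044  0.0016]
0.09 134 [-0.011  -0.0024  0.0035]
0.12 126 [-0.0079 -0.0002  0.0054]
0.15 127 [-0.0069  0.0015  0.0072]
0.18 121 [-0.0054  0.0032  0.009 ]
0.21 115 [-0.0021  0.005   0.0112]
0.24 62 [-0.0012  0.0061  0.0122]
[0.46197523 0.3769809  0.12727687]
```

View pics/t6.png

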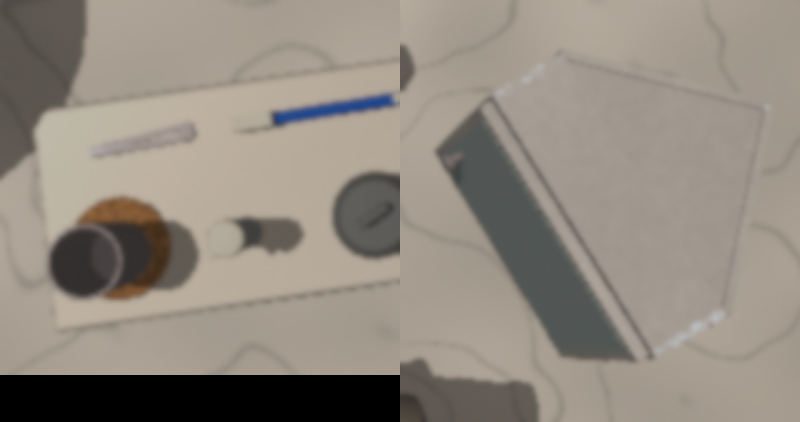

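The door lies along the cabinet front, with a thin dark line of even width at the seam, and the tumbler stands on the coaster. I'll check that the door and the cabinet's front edge are parallel.

```bash
python3 - <<'E'
from h import *
z=np.load('top.npz'); W=cloud('top',z['d']); im=z['im']
H=np.array([.509,-.287]); u=np.array([.901,.434]); n=np.array([-.434,.901])
t=(W[...,:2]-H)@u; o=(W[...,:2]-H)@n
# dark seam per image row + depth height profile
g=im.astype(int).sum(2); L=[];D=[]
for r in range(158,265,8):
    c=np.where((W[r,:,2]>.2255)&(abs(o[r])<.04)&(t[r]>.0)&(t[r]<.25))[0]
    if len(c)<3: continue
    k=c[np.argmin(g[r,c])]; dr=c[(W[r,c,2]<.2368)]; cb=c[W[r,c,2]>.2385]
    print(r,'seam col',k,'door cols',dr.min(),dr.max(),'cab from',cb.min() if len(cb) else None)
    L.append((W[r,k,0],W[r,k,1])); D.append(W[r,dr.min(),:2])
for X in(L,D):
    v=cv2.fitLine(np.array(X,np.float32),cv2.DIST_HUBER,0,.01,.01).ravel(); print('ang',np.arctan(v[1]/v[0]))
E
```

```text
158 seam col 384 door cols 378 396 cab from 385
166 seam col 379 door cols 379 387 cab from 390
174 seam col 394 door cols 385 392 cab from 395
182 seam col 399 door cols 390 399 cab from 400
190 seam col 394 door cols 394 402 cab from 405
198 seam col 399 door cols 399 409 cab from 410
206 seam col 414 door cols 405 412 cab from 415
214 seam col 409 door cols 409 427 cab from 420
222 seam col 414 door cols 414 424 cab from 425
230 seam col 419 door cols 419 426 cab from 430
238 seam col 434 door cols 425 434 cab from 435
246 seam col 429 door cols 429 439 cab from 440
254 seam col 434 door cols 434 444 cab from 445
262 seam col 439 door cols 439 447 cab from 450
ang 0.4780971
ang 0.51153415
```

The door's outer edge and the cabinet edge stay 10–11 px apart along the whole front, so they are parallel and the door is fully shut.

```bash
python3 -c "
from cell import hand_in; print(hand_in())"
```

```text
the job is handed in; nothing more can be done
None
```

The tumbler stands upright on the cork coaster, about 4 mm off its centre, the cabinet door is gently and fully shut, and the job is handed in at about 24 s of the 64 s allowed.

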